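# Make up the cutting kit and the finishing kit

### The arm

A 6-joint arm with a two-finger parallel gripper is mounted at the origin on a cart in front of the work surface, level with it; the furniture and walls round the work are solid. World frame = base frame: x ahead of the robot, y to its left, z up, the work surface at z = 0. Lengths are in m, angles in rad, forces in N, time in s.
With the tool pointing down it reaches from about 0.3 to 0.775 m from the base axis. Payload 14.6 kg.
Tool frame: the origin (TCP) lies between the finger pads; the fingertips stand 19 mm ahead of it and the grasp point (between the pads) is the TCP; z points along the fingers, y is the direction in which the jaws open and shut (so a half turn about z gives the same grasp; the last joint's range is limited). The gripper opens to 94 mm and grips with 3 to 60 N. Pads are 16 mm wide; open, the fingers measure 119 mm over their backs; the gripper's body (75 mm by 177 mm) begins 78 mm behind the grasp point.
Start: joints at [1.135, 0.3, 1.521, -0, 1.321, -0.067], TCP at [0.198, 0.513, 0.224] pointing down, gripper open.
Joint ranges: [-3.03, 3.03], [-0.79, 2.21], [0.23, 2.52], [-1.04, 4.18], [0, 3.07], [-2.55, 2.55]. Speed limits (rad/s): [2.22, 2.22, 2.57, 3.14, 3.14, 3.14].

### API

Orientations are given as [roll, pitch, yaw] about the fixed x, y, z axes, in that order (R = Rz(yaw) Ry(pitch) Rx(roll)).
In Python, from station import telemetry, vision, ctrl gives the robot as it stands. The module is installed in compiled form; this text tells all that it offers.
- The arm moves only by the shell command python3 -m creep 'ROWS' [FORCE]. ROWS is JSON, a list of rows, each a list of 3 entries, a list of its own where there are three numbers: the shift along the tool's x, y, z in units of 50 mm (1.0 is 50 mm), then the turn about the tool's z in units of 8 degrees (1.0 is 8 degrees), then the opening, from 0 (shut) to 1 (fully open). In form: [[[tx, ty, tz], twist, gripper], ...]. A call has 1 to 12 rows; each row is the pose to reach, as a shift and turn from the pose commanded when the call began, along the tool's axes at that moment; what a row does not reach only later rows make up. A row lasts 1/10 s, in which the tool goes at most 50 mm and 8.59 degrees, less where a joint would pass 70% of its speed; a pose out of reach is approached as far as the arm can. A call with a gripper value outside its range is refused whole. The fingers move at their own pace and stop on an object; FORCE is the grip in N (left out, the last holds). Time passes only in rows, so rows that repeat a pose let the fingers close. It gives the time, the measured TCP pose, the force and the opening at its end, in the units of the state.
- telemetry.get_obs(): the state, without advancing time (a new reading comes with each control period).
- vision.camera(name): name is "scene" or "top" or "wrist"; returns a dict with "img" (480x640x3 uint8, red, green, blue), "depth" (480x640 float32, m along the optical axis (not along the pixel's ray), 0 where there is no reading), "vertical_fov" (degrees; the focal length in pixels is half the picture's height over the tangent of half this angle, whatever the lens; pixels are square), "cx", "cy" (the principal point, pixels), "extrinsics" (4x4, takes a point from camera to world coordinates); the wrist camera has in their place "hand_eye" (4x4, takes a point from camera to tool coordinates, whose origin is the TCP and whose axes are the flange's). Camera axes: x right, y down, z forward; pixel columns grow to the right and rows downward; lengths in m; the calibration is good to about 2 mm. A picture is of the moment at which its call begins: read the wrist's pose just before it.
- ctrl.hand_in(): hands the job in, once; it reports no verdict.
The state is a dict: "time_s": time; "qpos": joint angles; "joint_vel": joint speeds; "tau": joint torques, N m; "ee_pos": TCP position; "eef_rot": TCP orientation; "force": force on the tool from outside, world axes, zero at the start; "moment": the same for the moment, N m; "grip_width": finger opening in m.
Only numpy, scipy, OpenCV 4.12 (cv2) and the standard library are available. Lean on these libraries where they do the work, as an engineer would, in place of code of your own. Each camera call takes 0.05 s, during which the arm holds its last target.

### The job

Make up the two kits for the glass class from the stock in the middle of the bench (not the tins and bottles standing at the back). The squarish board with three recesses gets the glass cutter in its long slot, the low wide brass-coloured tin in its large round recess and the oil bottle, standing, in its small round recess; the long narrow board gets the dark sharpening stone in its slot and the taller narrow grey tin in its round recess. Everything ends lying flat or standing upright on the floor of its recess; never tip the bottle over, and leave the short black pencil and the glass nugget where they are.

Things in the scene. Friction and masses are not known exactly. Their poses are not given: they have to be found in the camera images.
- cutting_board: Squarish plywood board, 160 (x) x 184 (y) x 12 mm, fixed on the bench, left or right of the stock. Origin: centre of its underside, on the bench; z up. Recesses 4 mm deep (floor 8 mm above the bench), centres in its frame: slot 35 (x) x 164 (y) mm at x -50, y 0 (cutter along y, either way round); round 81 mm across at x +30, y +42 (low tin); round 53 mm across at x +30, y -50 (bottle)
- finishing_board: Long narrow plywood board, 100 (x) x 236 (y) x 12 mm, fixed on the bench, on the other side of the stock. Origin: centre of its underside, on the bench; z up. Recesses 4 mm deep (floor 8 mm above the bench), centres in its frame: slot 43 (x) x 117 (y) mm at x 0, y -52 (stone along y, either way round); round 81 mm across at x 0, y +64 (taller tin)
- cutter: Pen-like glass cutter with a straight brass barrel, 13 (x) x 143 (y) x 13 (z) mm, loose, lying along its own y. Origin at the middle of its length on its underside, near its centre of mass; z up. 60 g
- stone: Plain dark grey rectangular sharpening stone, 26 (x) x 98 (y) x 20 (z) mm, loose, lying along its own y. Origin at the centre of its underside; z up. 120 g
- flat_tin: Low wide round closed tin, dull brass colour, 62 mm diameter, 24 mm high, its lid fixed, loose. The body below the lid is 60 mm across. Origin at the centre of its underside; z up. 60 g
- tall_tin: Taller, narrower round closed tin, plain grey metal, 52 mm diameter, 34 mm high, its lid fixed, loose. The body below the lid is 50 mm across. Origin at the centre of its underside; z up. 80 g
- oil_bottle: Small round plastic bottle of cutter oil, cream body 35 mm diameter with a narrower red cap, 73 mm high in all, the straight body to about 50 mm; closed, rigid, standing upright and loose. Origin at the centre of its underside; z up. 110 g
- pencil: Short black glass-marking pencil, 8 x 61 x 8 mm, lying loose at the far end of the stock; a bystander, not to be moved. Origin at the centre of its underside, its length along its own y
- nugget: Pale green flat-backed glass nugget, 21 mm across, 9 mm high, lying loose at the edge of the stock; a bystander, not to be moved. Origin at the centre of its underside

How it is judged:
By the outcome, as a careful person would: the job done as asked, in the order asked, and still so for the second after the job is handed in, with the robot touching nothing.
It also fails if it takes over 118 s, if anything falls off the work surface, if the arm or the gripper's body presses on something with over 40 N, if the wrist force passes 120 N, or if a joint passes its speed limit or range.

## Working session

There is one attempt and no reset: what is moved stays moved. The work goes in short steps, Python scripts to look and compute and a shell command to move; the robot and the scene stay as the last step left them, time stands still between calls to the robot, and variables do not carry over. Pictures are saved under pics/ and viewed, and the job is handed in when it is done.

```bash
mkdir -p pics; cat > h.py <<'E'
import numpy as np, cv2
from station import telemetry, vision, ctrl
def cap(name, fn):
    o=telemetry.get_obs(); c=vision.camera(name)
    cv2.imwrite(f'pics/{fn}.png', c['img'][:,:,::-1])
    d={k:c[k] for k in c}; d['ee_pos']=o['ee_pos']; d['eef_rot']=o['eef_rot']
    np.save(f'pics/{fn}.npy', d, allow_pickle=True); return d
def load(fn): return np.load(f'pics/{fn}.npy',allow_pickle=True).item()
def ext(c):
    if 'extrinsics' in c: return np.array(c['extrinsics'])
    from scipy.spatial.transform import Rotation as R
    T=np.eye(4);T[:3,:3]=R.from_euler('xyz',c['eef_rot']).as_matrix();T[:3,3]=c['ee_pos']
    return T@np.array(c['hand_eye'])
def f(c): return 240/np.tan(np.radians(c['vertical_fov'])/2)
def px(c,u,v,z=None):
    E=ext(c); r=np.array([(u-c['cx'])/f(c),(v-c['cy'])/f(c),1.])
    if z is None: p=E@np.r_[r*c['depth'][int(round(v)),int(round(u))],1]; return p[:3]
    d=E[:3,:3]@r; return E[:3,3]+d*(z-E[2,3])/d[2]
def cloud(c):
    v,u=np.mgrid[:480,:640]; d=c['depth']
    P=np.stack([(u-c['cx'])/f(c)*d,(v-c['cy'])/f(c)*d,d,np.ones_like(d)],-1)@ext(c).T
    P=P[...,:3]; P[d==0]=np.nan; return P
E
python3 - <<'E'
from h import *
print(telemetry.get_obs())
for n in ['scene','top','wrist']:
    c=cap(n,n+'0'); print(n,c['vertical_fov'],c['cx'],c['cy'],ext(c).round(3).tolist())
E
```

```text
{'time_s': 0.0, 'qpos': array([ 1.13539670e+00,  3.00484457e-01,  1.52158204e+00, -1.57895034e-06,
        1.32067328e+00, -6.66001129e-02]), 'joint_vel': array([-4.40408736e-04,  4.07823901e-06, -2.45550291e-04,  3.20088016e-04,
       -1.53607268e-03,  3.92986540e-05]), 'tau': array([-2.60705401e-04, -5.31807518e+01, -3.52745819e+01,  7.08202645e-02,
        2.43411079e-02, -1.21746898e-04]), 'ee_pos': array([0.19817664, 0.5128038 , 0.22387858]), 'eef_rot': array([-3.14044797e+00, -7.48160996e-05,  2.77279349e+00]), 'force': array([-0.25691463,  0.37677457, -0.53326203]), 'moment': array([ 0.02681169,  0.01583433, -0.01837558]), 'grip_width': 0.09384959300813599}
scene 47.86583367459332 320.81210078529136 241.89840864787726 [[0.873, -0.307, 0.379, 0.139], [-0.488, -0.543, 0.683, -0.844], [-0.003, -0.782, -0.624, 0.793], [0.0, 0.0, 0.0, 1.0]]
top 57.72543500086866 316.64125781970546 234.32093781838628 [[0.027, -0.981, 0.195, 0.405], [-1.0, -0.027, 0.001, 0.007], [0.005, -0.195, -0.981, 0.973], [0.0, 0.0, 0.0, 1.0]]
wrist 68.9801244620922 314.780017093986 241.56807206295727 [[0.361, 0.898, 0.253, 0.123], [0.933, -0.347, -0.098, 0.541], [-0.0, 0.272, -0.962, 0.384], [0.0, 0.0, 0.0, 1.0]]
```

View pics/top0.png

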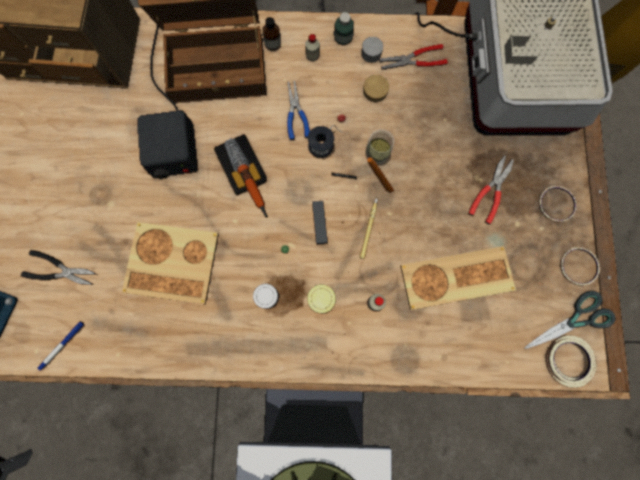

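View pics/scene0.png

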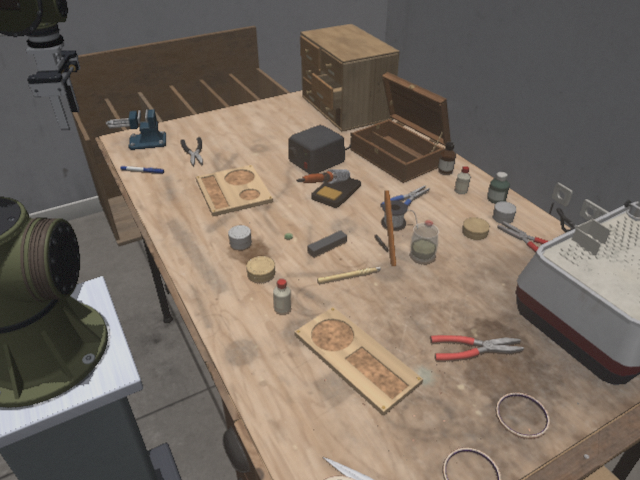

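View pics/wrist0.png

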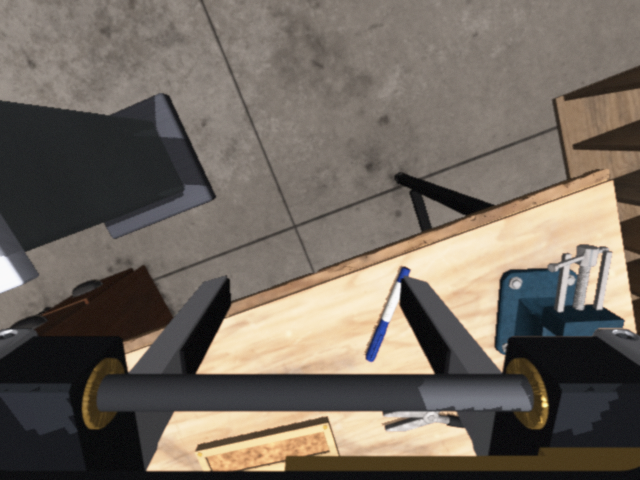

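```bash
python3 - <<'E'
from h import *
c=load('top0'); im=cv2.imread('pics/top0.png')
cv2.imwrite('pics/topcropL.png',cv2.resize(im[180:330,110:310],None,fx=4,fy=4,interpolation=cv2.INTER_CUBIC))
cv2.imwrite('pics/topcropR.png',cv2.resize(im[180:330,330:530],None,fx=4,fy=4,interpolation=cv2.INTER_CUBIC))
cv2.imwrite('pics/topcropM.png',cv2.resize(im[160:320,240:400],None,fx=3.7,fy=3.7,interpolation=cv2.INTER_CUBIC))
P=cloud(c)
print('bench z', P[330,150:260:30,2], P[220,150:200:20])
# colour-coded heights
z=P[...,2]; m=(z>0.006)&(P[...,0]>0.2)&(P[...,0]<.62)&(abs(P[...,1])<.5)
n,l,s,cc=cv2.connectedComponentsWithStats(m.astype(np.uint8))
for i in range(1,n):
    if s[i,4]>15:
        q=P[l==i]; print(i,s[i],q.mean(0).round(3),'zmax',np.nanmax(q[:,2]).round(3), q.min(0).round(3),q.max(0).round(3))
E
```

```text
bench z [ 0.00019363  0.00283291 -0.00069245  0.0017096 ] [[ 6.21438264e-01  3.90432179e-01 -1.32179528e-04]
 [ 6.23112942e-01  3.45363581e-01 -1.96402762e-03]
 [ 6.23954211e-01  2.98984290e-01 -6.07920415e-05]]
1 [261 210   7   8  29] [0.612 0.113 0.129] zmax 0.133 [0.605 0.108 0.121] [0.619 0.121 0.133]
2 [ 121  222   97   82 5889] [0.523 0.332 0.011] zmax 0.019 [0.436 0.232 0.006] [0.613 0.433 0.019]
3 [314 223  14  22 238] [ 0.597 -0.     0.02 ] zmax 0.025 [ 0.575 -0.016  0.007] [0.62  0.015 0.025]
6 [359 226  13  33 172] [ 0.581 -0.101  0.011] zmax 0.016 [ 0.545 -0.114  0.006] [ 0.619 -0.088  0.016]
10 [281 245   8   9  53] [0.562 0.079 0.009] zmax 0.011 [0.552 0.071 0.006] [0.571 0.087 0.011]
11 [ 401  246  114   64 4669] [ 0.508 -0.305  0.011] zmax 0.018 [ 0.436 -0.43   0.006] [ 0.581 -0.181  0.018]
15 [253 284  25  25 484] [0.454 0.115 0.034] zmax 0.039 [0.429 0.09  0.008] [0.48  0.141 0.039]
16 [307 284  29  30 643] [ 0.453 -0.005  0.024] zmax 0.03 [ 0.422 -0.036  0.014] [0.484 0.025 0.03 ]
18 [366 294  20  18 257] [ 0.447 -0.119  0.054] zmax 0.077 [ 0.43  -0.14   0.006] [ 0.464 -0.104  0.077]
41 [546 346  10  29 166] [ 0.337 -0.495  0.02 ] zmax 0.027 [ 0.307 -0.5    0.006] [ 0.366 -0.488  0.027]
48 [  0 456  14  13  84] [0.202 0.433 0.317] zmax 0.336 [0.2   0.425 0.306] [0.207 0.444 0.336]
```

View pics/topcropL.png

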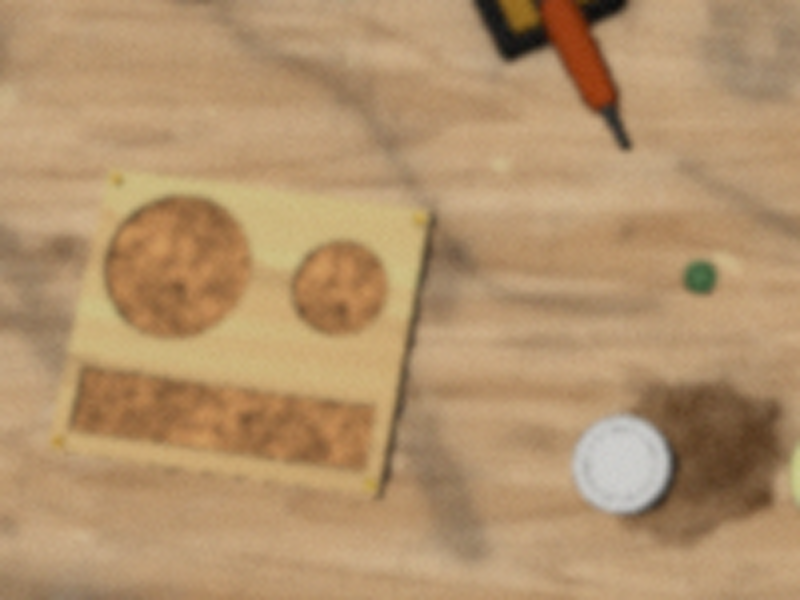

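View pics/topcropR.png

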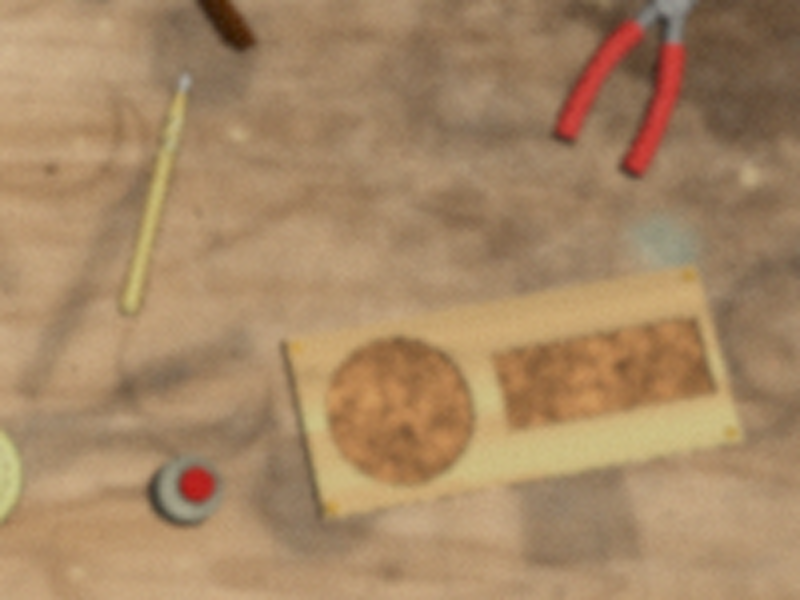

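View pics/topcropM.png

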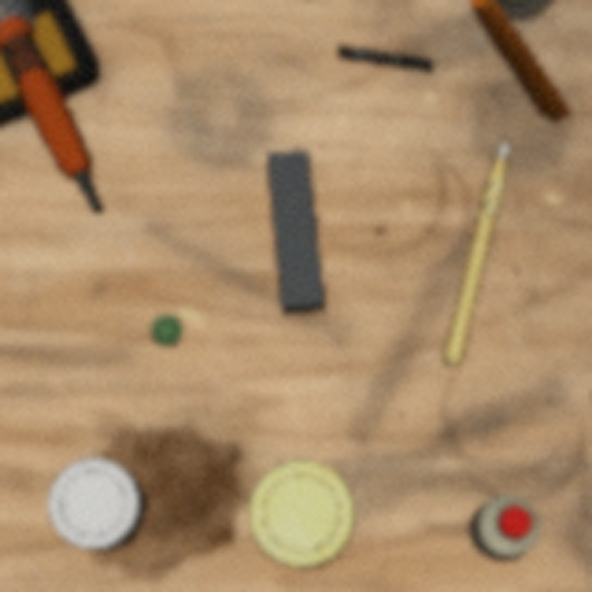

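```bash
python3 - <<'E'
from h import *
c=load('top0');P=cloud(c)
def pt(U,V,off,s,z): return px(c,(U+.5)/s-.5+off[0],(V+.5)/s-.5+off[1],z)
def fit(loc,w):
    loc=np.array(loc,float);w=np.array(w)[:,:2]
    a=loc-loc.mean(0);b=w-w.mean(0)
    th=np.arctan2((a[:,0]*b[:,1]-a[:,1]*b[:,0]).sum(),(a*b).sum())
    R=np.array([[np.cos(th),-np.sin(th)],[np.sin(th),np.cos(th)]])
    t=w.mean(0)-R@loc.mean(0); return t,th,(w-(loc@R.T+t))*1000
L=(110,180);
pts=[(178,266),(340,288),(78,367),(376,405),(115,172),(432,211),(53,445)]
loc=[(.03,.042),(.03,-.05),(-.0325,.082),(-.0325,-.082),(.08,.092),(.08,-.092),(-.08,.092)]
t,th,r=fit(loc,[pt(*p,L,4,.012) for p in pts]);print('cut',t,np.degrees(th));print(r.round(1).tolist())
Rr=(330,180)
pts=[(400,410),(493,356),(697,318),(715,388),(510,430),(285,341),(694,266),(744,437)]
loc=[(0,.064),(.0215,.0065),(.0215,-.1105),(-.0215,-.1105),(-.0215,.0065),(.05,.118),(.05,-.118),(-.05,-.118)]
t,th,r=fit(loc,[pt(*p,Rr,4,.012) for p in pts]);print('fin',t,np.degrees(th));print(r.round(1).tolist())
M=(240,160)
print('cutter',pt(505,148,M,3.7,.0065),pt(453,361,M,3.7,.0065))
print('pencil',pt(342,52,M,3.7,.004),pt(431,65,M,3.7,.004))
print('flat lid',pt(302,511,M,3.7,.024),'tall lid',pt(94,502,M,3.7,.034),'cap',pt(515,521,M,3.7,.073),'bottle shoulder',pt(502,528,M,3.7,.05))
for n,z in (('stone',.02),):
    q=[pt(*p,M,3.7,z) for p in [(269,155),(305,151),(322,298),(284,302)]]; print(n,np.mean(q,0),q)
z=P[...,2]; m=(z>0.012)&(P[...,0]>0.53)&(P[...,0]<.72)&(abs(P[...,1])<.2)
n,l,s,cc=cv2.connectedComponentsWithStats(m.astype(np.uint8))
for i in range(1,n):
    if s[i,4]>25:
        q=P[l==i]; print(s[i],q.min(0).round(3),q.max(0).round(3))
        if abs(q.mean(0)[1])<.02: print('stonemean',q.mean(0),cv2.minAreaRect((q[:,:2]*1000).astype(np.float32)))
for v in range(150,195,5):
  print(v,[(u,P[v,u].round(3).tolist()) for u in (365,372,378,384,390)])
E
```

```text
cut [0.52507465 0.33131967] -6.3434824682710875
[[-0.3, 0.7], [-0.1, 0.8], [-0.5, 3.5], [1.1, 0.6], [-2.8, -2.7], [0.0, -0.1], [2.5, -2.7]]
fin [ 0.50830266 -0.30650036] 12.239702651176055
[[0.8, 0.2], [-1.1, -0.5], [-1.5, -0.8], [1.7, 0.6], [0.3, 0.6], [-0.1, -0.2], [-1.5, 0.5], [1.4, -0.4]]
cutter [ 0.68231801 -0.12652807  0.0065    ] [ 0.54775075 -0.09502772  0.0065    ]
pencil [ 0.74291544 -0.02402259  0.004     ] [ 0.73591273 -0.08024467  0.004     ]
flat lid [ 0.45439703 -0.00556684  0.024     ] tall lid [0.45580551 0.1148685  0.034     ] cap [ 0.44955188 -0.12285079  0.073     ] bottle shoulder [ 0.44655251 -0.11880318  0.05      ]
stone [0.62593712 0.00287692 0.02      ] [array([0.66997368, 0.01987989, 0.02      ]), array([ 0.67312399, -0.00209371,  0.02      ]), array([ 0.58186156, -0.01453311,  0.02      ]), array([0.57878926, 0.00825462, 0.02      ])]
[367 158  27  35 304] [ 0.693 -0.16   0.03 ] [ 0.716 -0.085  0.181]
[234 170  34  48 652] [0.605 0.108 0.012] [0.72  0.2   0.133]
[312 201  16  43 494] [ 0.575 -0.015  0.012] [0.672 0.021 0.025]
stonemean [0.62304558 0.003163
[... 917 characters left out ...]
 (384, [0.757, -0.146, -0.002]), (390, [0.757, -0.16, -0.0])]
175 [(365, [0.743, -0.101, 0.002]), (372, [0.743, -0.118, 0.002]), (378, [0.701, -0.114, 0.123]), (384, [0.707, -0.129, 0.108]), (390, [0.744, -0.16, 0.002])]
180 [(365, [0.732, -0.102, -0.003]), (372, [0.732, -0.118, -0.0]), (378, [0.732, -0.132, -0.001]), (384, [0.7, -0.131, 0.096]), (390, [0.732, -0.16, 0.002])]
185 [(365, [0.718, -0.101, 0.003]), (372, [0.72, -0.118, -0.002]), (378, [0.721, -0.132, -0.003]), (384, [0.697, -0.135, 0.071]), (390, [0.699, -0.148, 0.066])]
190 [(365, [0.706, -0.101, 0.001]), (372, [0.707, -0.118, -0.0]), (378, [0.708, -0.132, -0.003]), (384, [0.708, -0.146, -0.001]), (390, [0.694, -0.152, 0.045])]
```

```bash
python3 - <<'E'
from h import *
im=cv2.imread('pics/scene0.png')
cv2.imwrite('pics/sc1.png',cv2.resize(im[180:340,200:460],None,fx=3,fy=3,interpolation=cv2.INTER_CUBIC))
E
```

```text
(no output)
```

View pics/sc1.png

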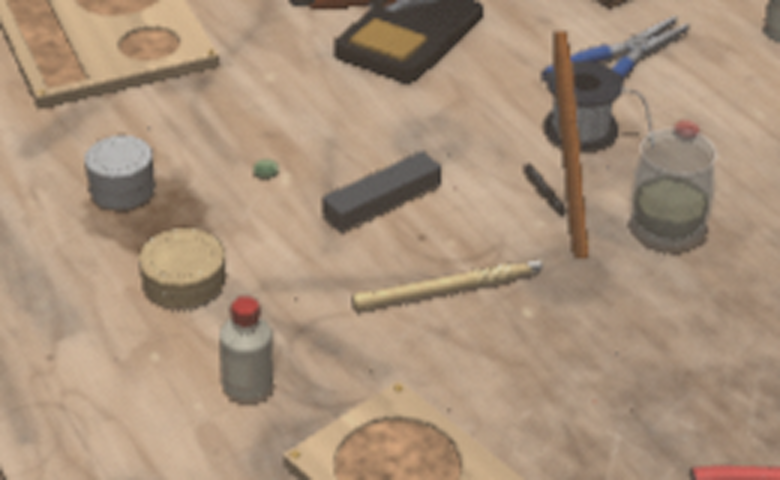

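```bash
cat > plan.py <<'E'
import sys
from h import *
from scipy.spatial.transform import Rotation as R
# plan.py x y z yawdeg
def plan(x,y,z,yaw):
    o=telemetry.get_obs(); Rm=R.from_euler('xyz',o['eef_rot']).as_matrix()
    d=Rm.T@(np.array([x,y,z])-o['ee_pos'])/.05
    dy=(yaw-np.degrees(o['eef_rot'][2])+90)%180-90
    print('t',round(o['time_s'],2),'pos',o['ee_pos'].round(4),'yaw',np.degrees(o['eef_rot'][2]).round(2),'w',round(o['grip_width'],4),'F',o['force'].round(1))
    print('SHIFT',d.round(2),'TWIST',round(-dy/8,2),'dyaw',dy.round(1),'norm mm',(np.linalg.norm(d)*50).round(0),'j6',o['qpos'][5].round(2))
if __name__=='__main__': plan(*map(float,sys.argv[1:]))
E
python3 plan.py 0.60 -0.108 0.20 166.8; python3 plan.py 0.40 .3 0.24 166.8
```

```text
t 0.15 pos [0.1982 0.5128 0.224 ] yaw 158.87 w 0.0942 F [-0.1 -0.9  0. ]
SHIFT [-11.97  -8.68   0.49] TWIST -0.99 dyaw 7.9 norm mm 740.0 j6 -0.07
t 0.15 pos [0.1982 0.5128 0.224 ] yaw 158.87 w 0.0942 F [-0.1 -0.9  0. ]
SHIFT [-5.3  -2.52 -0.32] TWIST -0.99 dyaw 7.9 norm mm 294.0 j6 -0.07
```

```bash
python3 -m creep '[[[-5.3,-2.5,-0.3],-1,1],[[-5.3,-2.5,-0.3],-1,1],[[-5.3,-2.5,-0.3],-1,1],[[-5.3,-2.5,-0.3],-1,1],[[-12,-8.7,0.5],-1,1],[[-12,-8.7,0.5],-1,1],[[-12,-8.7,0.5],-1,1],[[-12,-8.7,0.5],-1,1],[[-12,-8.7,0.5],-1,1],[[-12,-8.7,0.5],-1,1],[[-12,-8.7,0.5],-1,1],[[-12,-8.7,0.5],-1,1]]' 20; python3 plan.py 0.60 -0.108 0.20 166.8
```

```text
time_s: 1.35
ee_pos: [0.5295, 0.0186, 0.2088]
eef_rot: [3.142, -0.0, 2.912]
force: [-0.0, -0.7, -0.2]
grip_width: 0.0941
t 1.35 pos [0.5295 0.0186 0.2088] yaw 166.86 w 0.0941 F [-0.  -0.7 -0.2]
SHIFT [-1.95 -2.15  0.18] TWIST 0.01 dyaw -0.1 norm mm 145.0 j6 -1.38
```

```bash
python3 -m creep '[[[-1.9,-2.1,0.2],0,0.6],[[-1.9,-2.1,0.2],0,0.6],[[-1.9,-2.1,0.2],0,0.6],[[-1.9,-2.1,0.2],0,0.6],[[-1.9,-2.1,0.2],0,0.6],[[-1.9,-2.1,0.2],0,0.6]]' 20; python3 - <<'E'
from h import *
c=cap('wrist','w1')
E
python3 plan.py 0.60 -0.108 0.0245 166.8
```

```text
time_s: 1.95
ee_pos: [0.5973, -0.1021, 0.199]
eef_rot: [3.141, -0.0, 2.913]
force: [0.0, -0.4, -0.5]
grip_width: 0.0564
t 2.0 pos [ 0.5974 -0.102   0.1992] yaw 166.94 w 0.0565 F [-0.1  0.5 -0.7]
SHIFT [-0.08 -0.11  3.49] TWIST 0.02 dyaw -0.1 norm mm 175.0 j6 -1.57
```

View pics/w1.png

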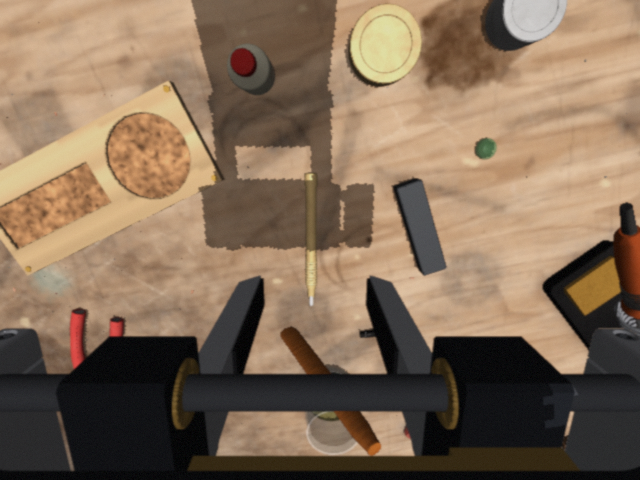

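```bash
python3 - <<'E'
from h import *
c=load('w1')
print('cutter',px(c,311,174,.0065),px(c,311.5,303,.0065))
print('flat lid',px(c,389,37,.024),'tall',px(c,532,8,.034),'cap',px(c,243,62,.073))
q=[px(c,*p,.02) for p in [(396,186),(420,180),(444,267),(424,273)]];print('stone',np.mean(q,0),q)
print('fin round',px(c,148,155,.012),'slot',[px(c,*p,.012) for p in [(89,163),(110,200)]])
print('corners fin',[px(c,*p,.012) for p in [(170,83),(215,180),(28,271)]])
E
```

```text
cutter [ 0.5469184 -0.0953484  0.0065   ] [ 0.68362919 -0.12705899  0.0065    ]
flat lid [ 0.44821797 -0.0032687   0.024     ] tall [0.45593851 0.1113391  0.034     ] cap [ 0.45027648 -0.12384175  0.073     ]
stone [6.22603186e-01 2.17058332e-04 2.00000000e-02] [array([ 0.57559957, -0.01761466,  0.02      ]), array([0.57517058, 0.00581814, 0.02      ]), array([0.66889067, 0.01684961, 0.02      ]), array([ 0.67075193, -0.00418485,  0.02      ])]
fin round [ 0.49318846 -0.24423403  0.012     ] slot [array([ 0.48731929, -0.30264961,  0.012     ]), array([ 0.52580668, -0.29659741,  0.012     ])]
corners fin [array([ 0.43730479, -0.20202826,  0.012     ]), array([ 0.53070031, -0.18850559,  0.012     ]), array([ 0.57689787, -0.4097904 ,  0.012     ])]
```

```bash
python3 plan.py 0.605 -0.1088 0.06 166.9; python3 -m creep '[[[-0.18,-0.1,1],0,0.5],[[-0.18,-0.1,2],0,0.5],[[-0.18,-0.1,2.8],0,0.5],[[-0.18,-0.1,2.8],0,0.5],[[-0.18,-0.1,2.8],0,0.5]]' 20;python3 plan.py 0.605 -0.1088 0.0235 166.9;
```

```text
t 2.0 pos [ 0.5974 -0.102   0.1992] yaw 166.94 w 0.0565 F [-0.1  0.5 -0.7]
SHIFT [-0.18 -0.1   2.78] TWIST 0.01 dyaw -0.0 norm mm 140.0 j6 -1.57
time_s: 2.5
ee_pos: [0.6057, -0.1094, 0.0605]
eef_rot: [-3.142, 0.001, 2.913]
force: [0.3, 0.2, 0.2]
grip_width: 0.0471
t 2.5 pos [ 0.6057 -0.1094  0.0605] yaw 166.93 w 0.0471 F [0.3 0.2 0.2]
SHIFT [0.02 0.01 0.74] TWIST 0.0 dyaw -0.0 norm mm 37.0 j6 -1.58
```

Precise. Descend and grip.

```bash
python3 -m creep '[[[0,0,0.4],0,0.5],[[0,0,0.74],0,0.5],[[0,0,0.74],0,0.5],[[0,0,0.74],0,0],[[0,0,0.74],0,0],[[0,0,0.74],0,0],[[0,0,0.74],0,0],[[0,0,0.74],0,0]]' 20;python3 plan.py 0.605 -0.1088 0.0235 166.9;
```

```text
time_s: 3.3
ee_pos: [0.6054, -0.11, 0.0224]
eef_rot: [3.142, 0.001, 2.912]
force: [-0.8, 0.2, 3.1]
grip_width: 0.0125
t 3.3 pos [ 0.6054 -0.11    0.0224] yaw 166.87 w 0.0125 F [-0.8  0.2  3.1]
SHIFT [ 0.01  0.02 -0.02] TWIST -0.0 dyaw 0.0 norm mm 2.0 j6 -1.58
```

```bash
python3 -m creep '[[[0.2,0,-0.4],0,0],[[0.7,0,-1.2],0,0],[[1.2,0,-2.2],0,0],[[1.2,0,-2.8],0,0],[[1.2,0,-2.8],0,0],[[1.2,0,-2.8],0,0]]' 30;python3 plan.py 0.4765 0.347 0.14 83.5;
```

```text
time_s: 3.9
ee_pos: [0.5469, -0.0964, 0.1622]
eef_rot: [-3.142, 0.001, 2.912]
force: [-0.5, -1.0, -1.5]
grip_width: 0.0118
t 3.9 pos [ 0.5469 -0.0964  0.1622] yaw 166.87 w 0.0118 F [-0.5 -1.  -1.5]
SHIFT [3.39 8.32 0.44] TWIST 10.42 dyaw -83.4 norm mm 450.0 j6 -1.58
```

```bash
python3 -m creep '[[[3.4,8.3,0],10.4,0],[[3.4,8.3,0],10.4,0],[[3.4,8.3,0],10.4,0],[[3.4,8.3,0],10.4,0],[[3.4,8.3,0],10.4,0],[[3.4,8.3,0],10.4,0],[[3.4,8.3,0],10.4,0],[[3.4,8.3,0],10.4,0],[[3.4,8.3,0],10.4,0],[[3.4,8.3,0],10.4,0],[[3.4,8.3,0],10.4,0],[[3.4,8.3,0],10.4,0]]';python3 plan.py 0.4765 0.347 0.14 83.5; python3 -m creep '[[[0,0,0],0,0],[[0,0,0],0,0]]'
python3 - <<'E'
from h import *
c=cap('wrist','w2')
E
python3 plan.py 0.4765 0.347 0.05 83.5
```

```text
time_s: 5.1
ee_pos: [0.4747, 0.3469, 0.1597]
eef_rot: [-3.139, 0.002, 1.461]
force: [0.4, -0.8, -1.5]
grip_width: 0.0117
t 5.1 pos [0.4747 0.3469 0.1597] yaw 83.71 w 0.0117 F [ 0.4 -0.8 -1.5]
SHIFT [0.01 0.04 0.39] TWIST 0.03 dyaw -0.2 norm mm 20.0 j6 0.68
time_s: 5.3
ee_pos: [0.4757, 0.3456, 0.1613]
eef_rot: [-3.141, 0.001, 1.461]
force: [0.1, -0.5, -0.3]
grip_width: 0.0123
t 5.35 pos [0.4758 0.3456 0.1616] yaw 83.69 w 0.0124 F [ 0.4 -0.4 -0.5]
SHIFT [0.03 0.01 2.23] TWIST 0.02 dyaw -0.2 norm mm 112.0 j6 0.68
```

View pics/w2.png

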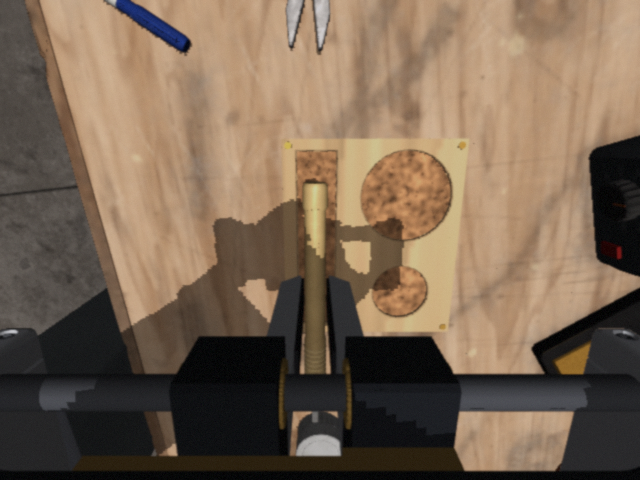

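```bash
cat >> h.py <<'E'
def fit(loc,w):
    loc=np.array(loc,float);w=np.array(w)[:,:2]
    a=loc-loc.mean(0);b=w-w.mean(0)
    th=np.arctan2((a[:,0]*b[:,1]-a[:,1]*b[:,0]).sum(),(a*b).sum())
    R=np.array([[np.cos(th),-np.sin(th)],[np.sin(th),np.cos(th)]])
    t=w.mean(0)-R@loc.mean(0); return t,th,(w-(loc@R.T+t))*1000
E
python3 - <<'E'
from h import *
c=load('w2')
pts=[(406,195),(400,291),(282,139),(468,139),(446,332),(295,150),(338,150)]
loc=[(.03,.042),(.03,-.05),(-.08,.092),(.08,.092),(.08,-.092),(-.0675,.082),(-.0325,.082)]
t,th,r=fit(loc,[px(c,*p,.012) for p in pts]);print('cut',t,np.degrees(th));print(r.round(1).tolist())
for l in [(-.05,0),(.03,.042),(.03,-.05)]:
    print(l,t+np.array([[np.cos(th),-np.sin(th)],[np.sin(th),np.cos(th)]])@l)
print('butt',px(c,315,183,.145), 'pads', px(c,315,300,.145),px(c,315,190,.145))
E
```

```text
cut [0.52406866 0.33042166] -6.39403138784982
[[-0.1, 1.5], [0.8, 1.2], [0.8, -1.1], [-1.1, -0.7], [-0.8, -0.7], [-0.7, 0.0], [1.2, -0.1]]
(-0.05, 0) [0.47437969 0.33598993]
(0.03, 0.042) [0.5585594  0.36881943]
(0.03, -0.05) [0.54831378 0.27739172]
butt [0.48112272 0.40421795 0.145     ] pads [0.47408868 0.34060758 0.145     ] [0.4807379  0.40073794 0.145     ]
```

```bash
python3 -m creep '[[[0,0,0.8],0,0],[[0,0,1.6],0,0],[[0,0,2.1],0,0],[[0,0,2.4],0,0],[[0,0,2.56],0,0],[[0,0,2.56],0,0],[[0,0,2.56],0,0]]';python3 plan.py 0.4755 0.346 0.0325 83.5
```

```text
time_s: 6.05
ee_pos: [0.4762, 0.3466, 0.0352]
eef_rot: [3.14, -0.001, 1.46]
force: [-0.4, -0.7, -0.1]
grip_width: 0.0121
t 6.05 pos [0.4762 0.3466 0.0352] yaw 83.67 w 0.0121 F [-0.4 -0.7 -0.1]
SHIFT [-0.01 -0.01  0.05] TWIST 0.02 dyaw -0.2 norm mm 3.0 j6 0.68
```

```bash
python3 -m creep '[[[0,0,0.05],0,0],[[0,0,0.05],0,0],[[0,0,0.05],0,0.15],[[0,0,0.05],0,0.3],[[0,0,0.05],0,0.4],[[0,0,0.05],0,0.4],[[0,0,-0.6],0,0.4],[[0,0,-1.6],0,0.4],[[0,0,-2.4],0,0.4],[[0,0,-2.4],0,0.6],[[0,0,-2.4],0,0.8],[[0,0,-2.4],0,0.8]]'
python3 - <<'E'
from h import *
c=cap('wrist','w3');c=cap('top','t3')
im=cv2.imread('pics/t3.png')
E
python3 plan.py 0.45 -0.004 0.145 173
```

```text
time_s: 7.25
ee_pos: [0.4751, 0.346, 0.1526]
eef_rot: [-3.14, 0.001, 1.46]
force: [-1.5, 0.1, -0.8]
grip_width: 0.0582
t 7.35 pos [0.4751 0.3461 0.1525] yaw 83.67 w 0.0659 F [ 0.4  0.3 -0.6]
SHIFT [-7.01  0.27  0.16] TWIST -11.17 dyaw 89.3 norm mm 351.0 j6 0.68
```

View pics/w3.png

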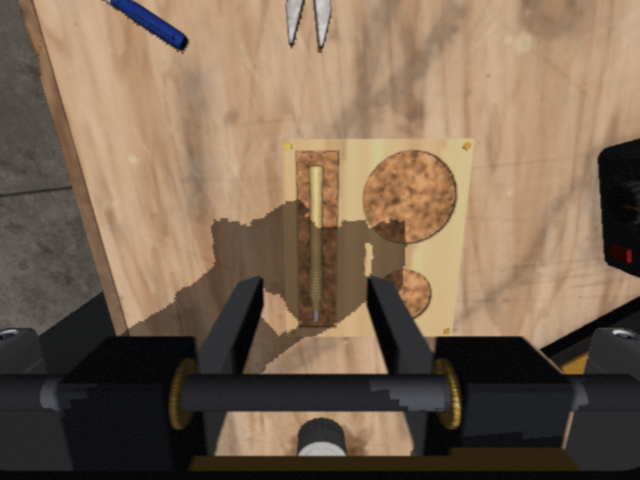

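```bash
python3 plan.py 0.4525 -0.005 0.15 83.7; python3 -m creep '[[[-7.0,0.33,0],0,1],[[-7.0,0.33,0],0,1],[[-7.0,0.33,0],0,1],[[-7.0,0.33,0],0,1],[[-7.0,0.33,0],0,1],[[-7.0,0.33,0],0,1],[[-7.0,0.33,0],0,1],[[-7.0,0.33,0],0,1],[[-7.0,0.33,0],0,1],[[-7.0,0.33,0],0,1]]'
python3 - <<'E'
from h import *
c=cap('wrist','w4')
E
python3 plan.py 0.4525 -0.005 0.06 83.7
```

```text
t 7.35 pos [0.4751 0.3461 0.1525] yaw 83.67 w 0.0659 F [ 0.4  0.3 -0.6]
SHIFT [-7.03  0.32  0.06] TWIST -0.0 dyaw 0.0 norm mm 352.0 j6 0.68
time_s: 8.35
ee_pos: [0.4533, -0.0025, 0.1536]
eef_rot: [-3.141, -0.0, 1.461]
force: [-0.6, -0.1, 0.9]
grip_width: 0.0942
t 8.4 pos [ 0.4533 -0.0022  0.1537] yaw 83.76 w 0.0939 F [0.6 0.5 0.1]
SHIFT [-0.06 -0.01  1.87] TWIST 0.01 dyaw -0.1 norm mm 94.0 j6 0.02
```

View pics/w4.png

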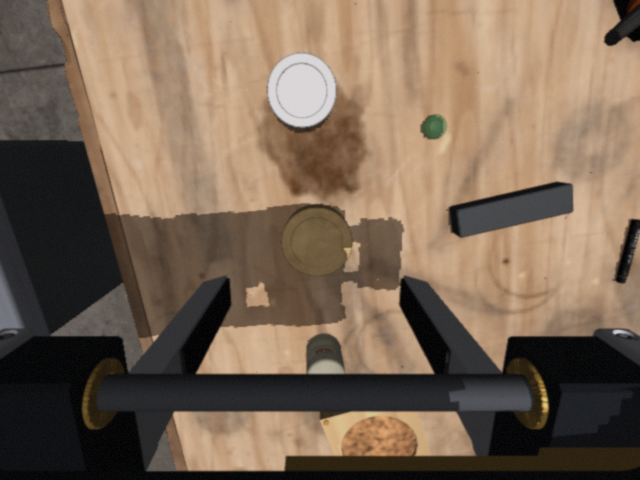

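```bash
python3 - <<'E'
from h import *
c=load('w4')
print('flat',px(c,316.5,240,.024),px(c,281,240,.024),px(c,352,240,.024),'tall',px(c,302,90,.034))
print('stone',[px(c,*p,.02) for p in [(450,209),(571,184),(574,209),(458,236)]])
E
python3 plan.py 0.452 -0.0045 0.06 83.7
```

```text
flat [ 0.45316487 -0.00468046  0.024     ] [ 0.42277685 -0.0013292   0.024     ] [ 0.4835432  -0.00803065  0.024     ] tall [0.45529505 0.11402013 0.034     ]
stone [array([0.56897506, 0.00897889, 0.02      ]), array([0.66937217, 0.01913732, 0.02      ]), array([ 0.6737597 , -0.00259194,  0.02      ]), array([ 0.575753  , -0.01568464,  0.02      ])]
t 8.4 pos [ 0.4533 -0.0022  0.1537] yaw 83.76 w 0.0939 F [0.6 0.5 0.1]
SHIFT [-0.05 -0.02  1.87] TWIST 0.01 dyaw -0.1 norm mm 94.0 j6 0.02
```

```bash
python3 -m creep '[[[-0.05,0,0.8],0,1],[[-0.05,0,1.5],0,1],[[-0.05,0,2.1],0,1],[[-0.05,0,2.57],0,1],[[-0.05,0,2.57],0,1],[[-0.05,0,2.57],0,1],[[-0.05,0,2.57],0,0.6],[[-0.05,0,2.57],0,0.3],[[-0.05,0,2.57],0,0.3],[[-0.05,0,2.57],0,0.3],[[-0.05,0,2.57],0,0.3]]' 25; python3 plan.py 0.4525 -0.0047 0.15 83.7
```

```text
time_s: 9.5
ee_pos: [0.4533, -0.0059, 0.0259]
eef_rot: [3.141, -0.0, 1.46]
force: [0.1, 0.2, 3.8]
grip_width: 0.0611
t 9.5 pos [ 0.4533 -0.0059  0.0259] yaw 83.66 w 0.0611 F [0.1 0.2 3.8]
SHIFT [ 0.02 -0.02 -2.48] TWIST -0.0 dyaw 0.0 norm mm 124.0 j6 0.02
```

```bash
python3 -m creep '[[[0,0,-0.6],0,0.3],[[0,0,-1.4],0,0.3],[[0,0,-2.2],0,0.3],[[0,0,-2.2],0,0.3],[[0,0,-2.2],0,0.3]]' 25; python3 plan.py 0.5586 0.3688 0.13 83.6
```

```text
time_s: 10.0
ee_pos: [0.4532, -0.0058, 0.1357]
eef_rot: [3.14, 0.0, 1.46]
force: [-1.5, 0.7, 0.2]
grip_width: 0.0606
t 10.0 pos [ 0.4532 -0.0058  0.1357] yaw 83.67 w 0.0606 F [-1.5  0.7  0.2]
SHIFT [7.68 1.27 0.12] TWIST 0.01 dyaw -0.1 norm mm 389.0 j6 0.02
```

```bash
python3 -m creep '[[[7.68,1.27,0],0,0.3],[[7.68,1.27,0],0,0.3],[[7.68,1.27,0],0,0.3],[[7.68,1.27,0],0,0.3],[[7.68,1.27,0],0,0.3],[[7.68,1.27,0],0,0.3],[[7.68,1.27,0],0,0.3],[[7.68,1.27,0],0,0.3],[[7.68,1.27,0],0,0.3],[[7.68,1.27,0],0,0.3],[[7.68,1.27,0],0,0.3]]' 25; python3 plan.py 0.5586 0.3688 0.036 83.6
```

```text
time_s: 11.1
ee_pos: [0.5582, 0.3677, 0.1343]
eef_rot: [-3.14, 0.001, 1.46]
force: [0.1, 0.1, -0.5]
grip_width: 0.0605
t 11.1 pos [0.5582 0.3677 0.1343] yaw 83.62 w 0.0605 F [ 0.1  0.1 -0.5]
SHIFT [0.03 0.01 1.97] TWIST 0.0 dyaw -0.0 norm mm 98.0 j6 0.64
```

```bash
python3 -m creep '[[[0.02,0,0.7],0,0.3],[[0.02,0,1.4],0,0.3],[[0.02,0,1.8],0,0.3],[[0.02,0,1.99],0,0.3],[[0.02,0,1.99],0,0.3],[[0.02,0,1.99],0,0.3],[[0.02,0,1.99],0,0.7],[[0.02,0,1.99],0,0.85],[[0.02,0,1.99],0,0.85],[[0.02,0,1.0],0,0.85],[[0.02,0,0],0,0.85],[[0.02,0,-0.4],0,0.85]]' 25
python3 - <<'E'
from h import *
c=cap('wrist','w5')
E
python3 plan.py 0.448 -0.1205 0.15 83.7
```

```text
time_s: 12.3
ee_pos: [0.5598, 0.3706, 0.1613]
eef_rot: [3.136, -0.004, 1.46]
force: [-0.2, 0.0, 0.3]
grip_width: 0.08
t 12.35 pos [0.5602 0.3709 0.1629] yaw 83.68 w 0.0802 F [1.4 0.2 3. ]
SHIFT [-10.02  -1.15   0.2 ] TWIST -0.0 dyaw 0.0 norm mm 504.0 j6 0.64
```

View pics/w5.png

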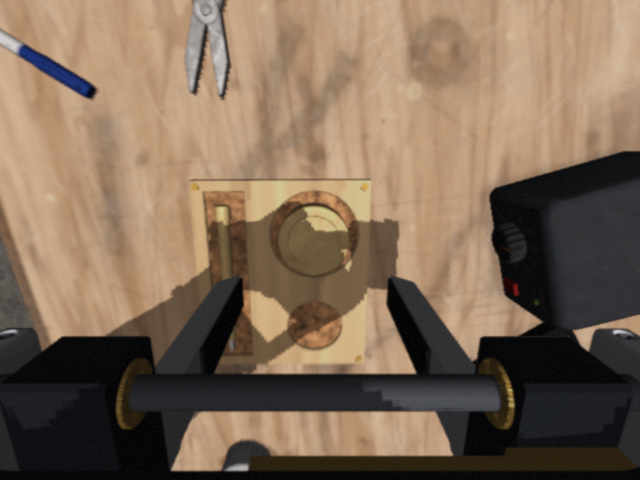

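```bash
python3 -m creep '[[[-10.06,-1.1,0],0,1],[[-10.06,-1.1,0],0,1],[[-10.06,-1.1,0],0,1],[[-10.06,-1.1,0],0,1],[[-10.06,-1.1,0],0,1],[[-10.06,-1.1,0],0,1],[[-10.06,-1.1,0],0,1],[[-10.06,-1.1,0],0,1],[[-10.06,-1.1,0],0,1],[[-10.06,-1.1,0],0,1],[[-10.06,-1.1,0],0,1],[[-10.06,-1.1,0],0,1]]'
python3 -m creep '[[[0,0,0],0,1],[[0,0,0],0,1]]'
python3 - <<'E'
from h import *
c=cap('wrist','w6')
c=cap('top','t6')
im=cv2.imread('pics/t6.png')
cv2.imwrite('pics/t6c.png',cv2.resize(im[210:330,110:290],None,fx=4,fy=4,interpolation=cv2.INTER_CUBIC))
E
python3 plan.py 0.45 -0.123 0.035 83.7
```

```text
time_s: 13.55
ee_pos: [0.4482, -0.1249, 0.1554]
eef_rot: [3.142, -0.0, 1.458]
force: [0.3, -0.0, -0.6]
grip_width: 0.094
time_s: 13.75
ee_pos: [0.4488, -0.1227, 0.1554]
eef_rot: [-3.141, -0.0, 1.462]
force: [0.0, -0.3, 0.4]
grip_width: 0.0938
t 13.85 pos [ 0.4488 -0.1229  0.1554] yaw 83.78 w 0.0939 F [-0.3  0.6  0. ]
SHIFT [0.   0.02 2.41] TWIST 0.01 dyaw -0.1 norm mm 120.0 j6 -0.24
```

View pics/w6.png

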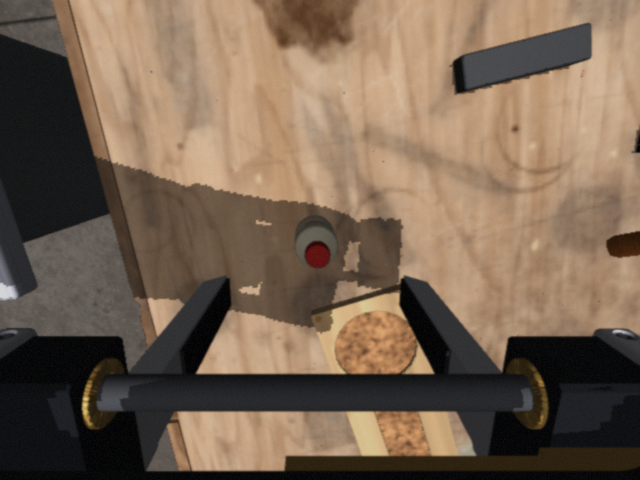

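View pics/t6c.png

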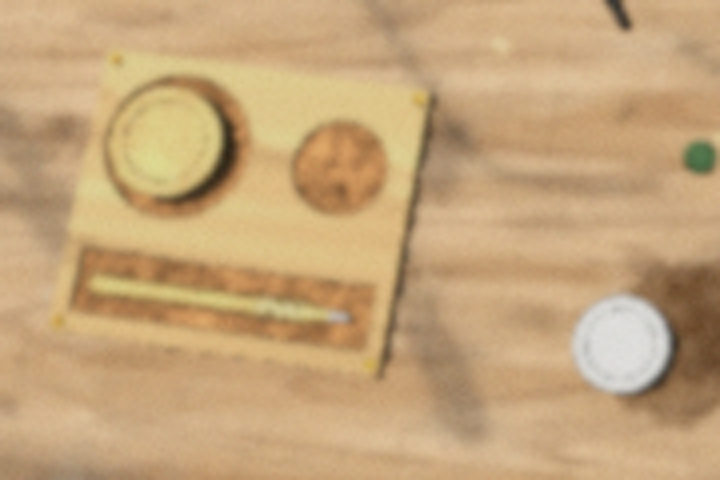

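```bash
python3 - <<'E'
from h import *
c=load('w6'); print(px(c,317,255,.073))
E
python3 -m creep '[[[0,0.02,0.7],0,1],[[0,0.02,1.4],0,1],[[0,0.02,2.0],0,1],[[0,0.02,2.36],0,1],[[0,0.02,2.36],0,1],[[0,0.02,2.36],0,0.6],[[0,0.02,2.36],0,0.4],[[0,0.02,2.36],0,0.2],[[0,0.02,2.36],0,0.2],[[0,0.02,2.36],0,0.2],[[0,0.02,2.36],0,0.2]]' 20; python3 plan.py 0.4525 -0.0047 0.15 83.7
```

```text
[ 0.4491528  -0.12324097  0.073     ]
time_s: 14.95
ee_pos: [0.4496, -0.1242, 0.0377]
eef_rot: [3.141, 0.0, 1.46]
force: [0.1, 0.9, -0.5]
grip_width: 0.0492
t 14.95 pos [ 0.4496 -0.1242  0.0377] yaw 83.67 w 0.0492 F [ 0.1  0.9 -0.5]
SHIFT [ 2.38 -0.2  -2.25] TWIST -0.0 dyaw 0.0 norm mm 164.0 j6 -0.24
```

```bash
python3 -m creep '[[[0,0,0],0,0.2],[[0,0,0],0,0.2],[[0,0,0],0,0.2],[[0,0,0],0,0.2],[[0,0,0],0,0.2]]' 20; python3 plan.py 0.5483 0.2774 0.12 83.7
```

```text
time_s: 15.45
ee_pos: [0.4495, -0.1242, 0.0375]
eef_rot: [-3.141, 0.0, 1.46]
force: [-0.8, 1.1, 1.9]
grip_width: 0.0346
t 15.45 pos [ 0.4495 -0.1242  0.0375] yaw 83.67 w 0.0346 F [-0.8  1.1  1.9]
SHIFT [ 8.2   1.08 -1.65] TWIST -0.0 dyaw 0.0 norm mm 422.0 j6 -0.24
```

```bash
python3 -m creep '[[[0,0,-0.4],0,0.2],[[0,0,-1.0],0,0.2],[[0.4,0.05,-1.7],0,0.2],[[1.1,0.15,-2],0,0.2],[[2.0,0.27,-2],0,0.2],[[3,0.4,-2],0,0.2],[[4,0.53,-2],0,0.2],[[5,0.66,-2],0,0.2],[[6,0.8,-2],0,0.2],[[6.9,0.92,-2],0,0.2],[[7.7,1.02,-2],0,0.2],[[8.2,1.08,-2],0,0.2]]' 25;python3 -m creep '[[[0,0,0],0,0.2],[[0,0,0],0,0.2],[[0,0,0],0,0.2]]'; python3 plan.py 0.5483 0.2774 0.0465 83.7
```

```text
time_s: 16.65
ee_pos: [0.5482, 0.2802, 0.1369]
eef_rot: [-3.141, -0.0, 1.462]
force: [-0.1, -0.6, -1.3]
grip_width: 0.0341
time_s: 16.95
ee_pos: [0.5483, 0.2766, 0.1373]
eef_rot: [-3.141, 0.0, 1.46]
force: [-0.4, 0.1, -1.2]
grip_width: 0.0343
t 16.95 pos [0.5483 0.2766 0.1373] yaw 83.63 w 0.0343 F [-0.4  0.1 -1.2]
SHIFT [ 0.02 -0.    1.82] TWIST -0.01 dyaw 0.1 norm mm 91.0 j6 0.52
```

```bash
python3 -m creep '[[[0,0,0.5],0,0.2],[[0,0,1.1],0,0.2],[[0,0,1.5],0,0.2],[[0,0,1.72],0,0.2],[[0,0,1.82],0,0.2],[[0,0,1.82],0,0.2],[[0,0,1.82],0,0.2]]' 25; python3 plan.py 0.5483 0.2774 0.0465 83.7
```

```text
time_s: 17.65
ee_pos: [0.5489, 0.2774, 0.0476]
eef_rot: [3.14, -0.001, 1.46]
force: [-0.3, 0.2, -0.7]
grip_width: 0.0343
t 17.65 pos [0.5489 0.2774 0.0476] yaw 83.66 w 0.0343 F [-0.3  0.2 -0.7]
SHIFT [-0.   -0.01  0.02] TWIST -0.01 dyaw 0.0 norm mm 1.0 j6 0.52
```

```bash
python3 -m creep '[[[0,0,0.03],0,0.2],[[0,0,0.03],0,0.2],[[0,0,0.03],0,0.45],[[0,0,0.03],0,0.55],[[0,0,0.03],0,0.6],[[0,0,0.03],0,0.6],[[0,0,0.03],0,0.6],[[0,0,-0.6],0,0.6],[[0,0,-1.5],0,0.6],[[0,0,-2.2],0,0.6],[[0,0,-2.2],0,0.6],[[0,0,-2.2],0,0.6]]' 25
python3 - <<'E'
from h import *
c=cap('wrist','w7');c=cap('scene','s7')
im=cv2.imread('pics/s7.png')
cv2.imwrite('pics/s7c.png',cv2.resize(im[130:290,160:360],None,fx=3.5,fy=3.5,interpolation=cv2.INTER_CUBIC))
E
python3 plan.py 0.624 0.002 0.16 7.3
```

```text
time_s: 18.85
ee_pos: [0.5484, 0.2774, 0.1567]
eef_rot: [3.141, -0.0, 1.46]
force: [-1.0, 0.1, -0.5]
grip_width: 0.0565
t 18.95 pos [0.5479 0.2772 0.155 ] yaw 83.67 w 0.0559 F [-0.4 -0.7 -0.5]
SHIFT [-5.3   2.12 -0.1 ] TWIST 9.55 dyaw -76.4 norm mm 286.0 j6 0.52
```

View pics/w7.png

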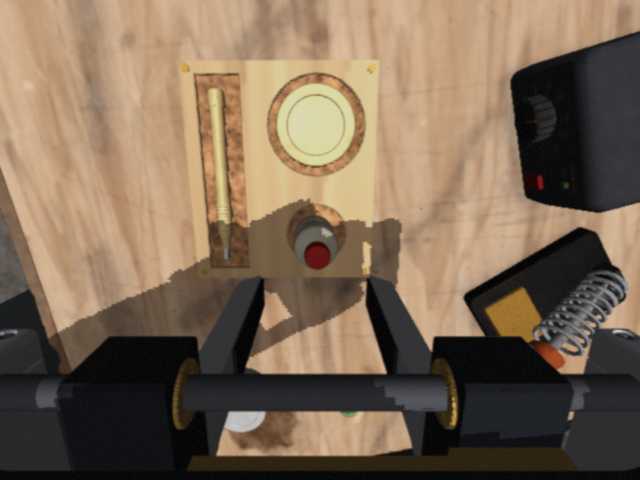

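View pics/s7c.png

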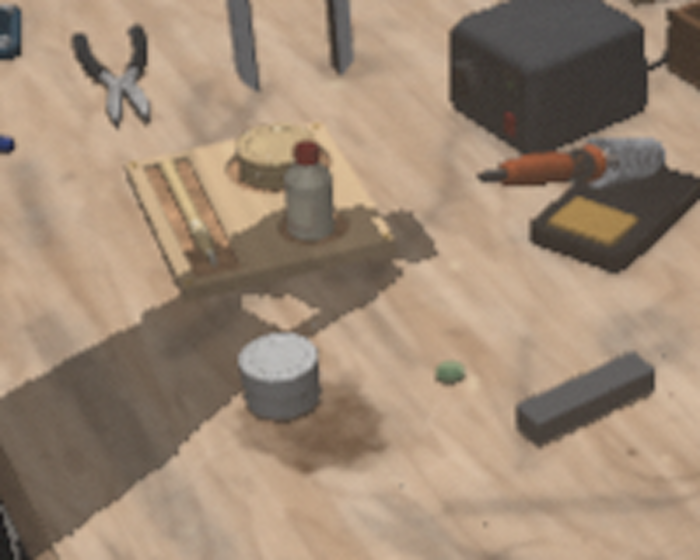

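```bash
python3 plan.py 0.5 0.05 0.21 7; python3 plan.py 0.624 0.002 0.2 7
```

```text
t 18.95 pos [0.5479 0.2772 0.155 ] yaw 83.67 w 0.0559 F [-0.4 -0.7 -0.5]
SHIFT [-4.62 -0.45 -1.09] TWIST 9.58 dyaw -76.7 norm mm 239.0 j6 0.52
t 18.95 pos [0.5479 0.2772 0.155 ] yaw 83.67 w 0.0559 F [-0.4 -0.7 -0.5]
SHIFT [-5.3   2.12 -0.9 ] TWIST 9.58 dyaw -76.7 norm mm 289.0 j6 0.52
```

```bash
python3 -m creep '[[[-0.5,0,-1],0,0.6],[[-4.6,-0.45,-1.1],9.6,0.6],[[-4.6,-0.45,-1.1],9.6,0.6],[[-4.6,-0.45,-1.1],9.6,0.6],[[-4.6,-0.45,-1.1],9.6,0.6],[[-4.6,-0.45,-1.1],9.6,0.6],[[-4.6,-0.45,-1.1],9.6,0.6],[[-5.3,2.1,-0.9],9.6,0.6],[[-5.3,2.1,-0.9],9.6,0.6],[[-5.3,2.1,-0.9],9.6,0.6],[[-5.3,2.1,-0.9],9.6,0.6],[[-5.3,2.1,-0.9],9.6,0.6]]';python3 -m creep '[[[0,0,0],0,0.6],[[0,0,0],0,0.6],[[0,0,0],0,0.6]]'
python3 - <<'E'
from h import *
c=cap('wrist','w8');c=cap('scene','s8')
im=cv2.imread('pics/s8.png')
cv2.imwrite('pics/s8c.png',cv2.resize(im[80:340,260:480],None,fx=2.3,fy=2.3,interpolation=cv2.INTER_CUBIC))
E
python3 plan.py 0.624 0.002 0.1 7
```

```text
time_s: 20.15
ee_pos: [0.623, 0.0024, 0.1995]
eef_rot: [-3.141, 0.003, 0.121]
force: [-0.5, -0.2, -0.1]
grip_width: 0.0566
time_s: 20.45
ee_pos: [0.6231, 0.0028, 0.202]
eef_rot: [3.142, -0.001, 0.121]
force: [0.3, -0.4, 0.2]
grip_width: 0.0564
t 20.55 pos [0.6233 0.0027 0.2019] yaw 6.91 w 0.0565 F [-0.8 -0.2  1.1]
SHIFT [0.01 0.02 2.04] TWIST -0.01 dyaw 0.1 norm mm 102.0 j6 1.4
```

View pics/w8.png

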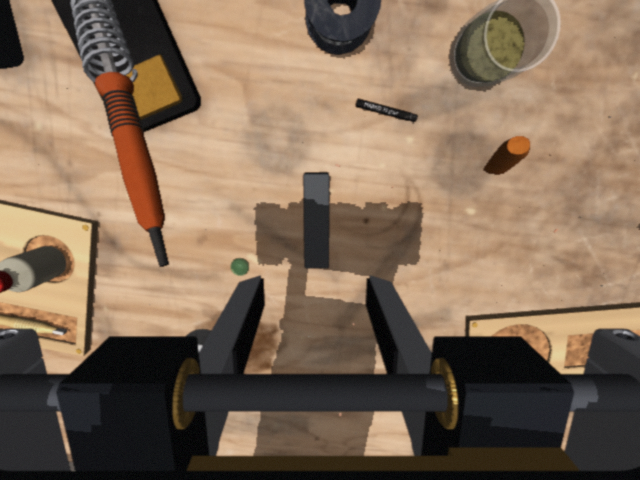

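View pics/s8c.png

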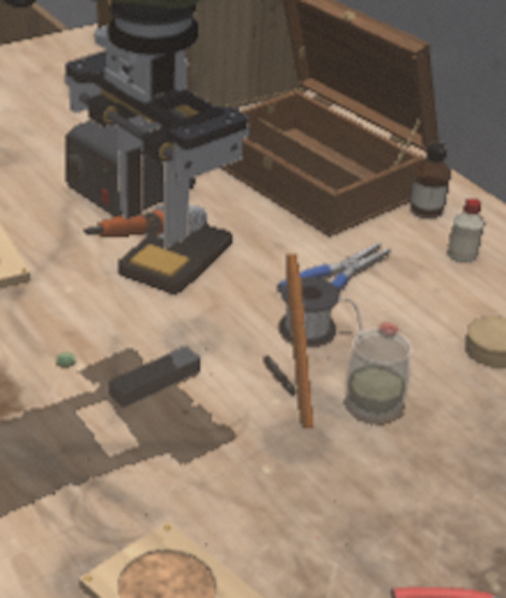

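```bash
python3 - <<'E'
from h import *
c=load('w8');P=cloud(c)
print('tip',px(c,164,265,.125),'depthtip',P[262,163],'stick',px(c,518,148),P[165,492])
q=[px(c,*p,.02) for p in [(303,174),(329,174),(328.5,268),(304.5,268)]];print('stone',np.mean(q,0),q)
m=(P[...,2]>.014)&(abs(P[...,0]-.62)<.08)&(abs(P[...,1])<.04)&(P[...,2]<.03)
print(cv2.minAreaRect((P[m][:,:2]*1000).astype(np.float32)),P[m].mean(0))
E
python3 plan.py 0.614 0.0005 0.1 7
```

```text
tip [0.60354261 0.10915366 0.125     ] depthtip [0.60833477 0.10719933 0.13144137] stick [ 0.71052234 -0.09087732  0.17924603] [ 0.7006962  -0.11715619  0.10474184]
stone [0.62412893 0.00090031 0.02      ] [array([0.67043174, 0.01945666, 0.02      ]), array([ 0.67345057, -0.00546451,  0.02      ]), array([ 0.57782217, -0.0175931 ,  0.02      ]), array([0.57481126, 0.00720217, 0.02      ])]
((624.8140869140625, 1.85333251953125), (96.68097686767578, 25.408994674682617), 7.495609760284424) [0.626652   0.00178692 0.02007118]
t 20.55 pos [0.6233 0.0027 0.2019] yaw 6.91 w 0.0565 F [-0.8 -0.2  1.1]
SHIFT [-0.19  0.02  2.04] TWIST -0.01 dyaw 0.1 norm mm 102.0 j6 1.4
```

```bash
python3 plan.py 0.614 -0.002 0.1 7; python3 -m creep '[[[-0.2,0.07,0.5],0,0.6],[[-0.2,0.07,1],0,0.6],[[-0.2,0.07,1.6],0,0.6],[[-0.2,0.07,2],0,0.6],[[-0.2,0.07,2],0,0.6],[[-0.2,0.07,2],0,0.6]]';python3 plan.py 0.614 -0.002 0.026 7; python3 - <<'E'
from h import *
c=cap('scene','s9')
im=cv2.imread('pics/s9.png')
cv2.imwrite('pics/s9c.png',cv2.resize(im[80:340,260:480],None,fx=2.3,fy=2.3,interpolation=cv2.INTER_CUBIC))
E
```

```text
t 20.55 pos [0.6233 0.0027 0.2019] yaw 6.91 w 0.0565 F [-0.8 -0.2  1.1]
SHIFT [-0.2   0.07  2.04] TWIST -0.01 dyaw 0.1 norm mm 102.0 j6 1.4
time_s: 21.15
ee_pos: [0.6143, -0.0022, 0.1023]
eef_rot: [3.142, -0.001, 0.12]
force: [0.1, 0.3, 0.2]
grip_width: 0.0566
t 21.15 pos [ 0.6143 -0.0022  0.1023] yaw 6.88 w 0.0566 F [0.1 0.3 0.2]
SHIFT [-0.01 -0.    1.53] TWIST -0.01 dyaw 0.1 norm mm 76.0 j6 1.39
```

View pics/s9c.png

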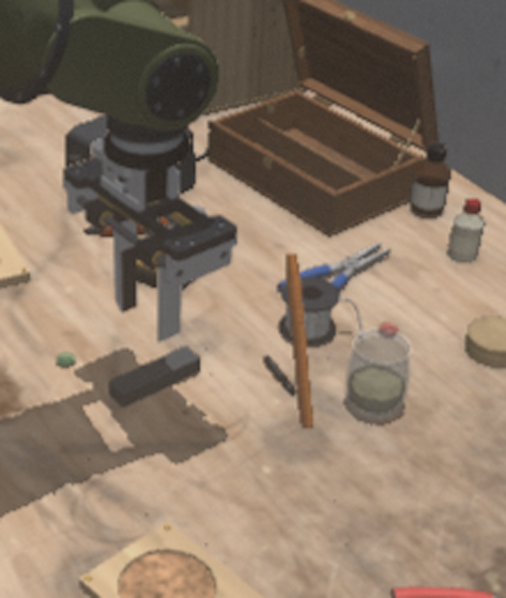

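```bash
python3 -m creep '[[[0,0,0.3],0,0.6],[[0,0,0.6],0,0.6],[[0,0,0.8],0,0.6],[[0,0,0.8],0,0.6]]';python3 -m creep '[[[0,0,0.3],0,0.6],[[0,0,0.6],0,0.6],[[0,0,0.71],0,0.6],[[0,0,0.71],0,0.6],[[0,0,0.71],0,0.3],[[0,0,0.71],0,0.1],[[0,0,0.71],0,0.1],[[0,0,0.71],0,0.1],[[0,0,0.71],0,0.1],[[0,0,0.71],0,0.1]]' 30;python3 plan.py 0.5 -0.1 0.15 7
```

```text
time_s: 21.6
ee_pos: [0.6131, -0.0022, 0.0593]
eef_rot: [-3.141, 0.003, 0.12]
force: [0.2, -0.6, 1.0]
grip_width: 0.056
time_s: 22.6
ee_pos: [0.6142, -0.0021, 0.0264]
eef_rot: [-3.142, -0.001, 0.12]
force: [-1.4, 1.4, 4.1]
grip_width: 0.0261
t 22.6 pos [ 0.6142 -0.0021  0.0264] yaw 6.87 w 0.0261 F [-1.4  1.4  4.1]
SHIFT [-2.5   1.67 -2.47] TWIST -0.02 dyaw 0.1 norm mm 195.0 j6 1.39
```

```bash
python3 -m creep '[[[0,0,-0.4],0,0.1],[[0,0,-1.2],0,0.1],[[-0.4,0,-2.0],0,0.1],[[-1.3,0,-2.6],0,0.1],[[-1.6,0,-2.6],0,0.1],[[-1.6,0,-2.6],0,0.1],[[-1.6,0,-2.6],0,0.1]]' 30;python3 plan.py 0.5214 -0.3671 0.14 102.2;python3 plan.py 0.5214 -0.3671 0.14 102.2
```

```text
time_s: 23.3
ee_pos: [0.5348, -0.0119, 0.1559]
eef_rot: [3.141, -0.0, 0.12]
force: [0.7, 1.1, -1.5]
grip_width: 0.026
t 23.3 pos [ 0.5348 -0.0119  0.1559] yaw 6.86 w 0.026 F [ 0.7  1.1 -1.5]
SHIFT [-1.11  7.02  0.32] TWIST 10.58 dyaw -84.7 norm mm 356.0 j6 1.36
t 23.3 pos [ 0.5348 -0.0119  0.1559] yaw 6.86 w 0.026 F [ 0.7  1.1 -1.5]
SHIFT [-1.11  7.02  0.32] TWIST 10.58 dyaw -84.7 norm mm 356.0 j6 1.36
```

```bash
python3 -m creep '[[[-1.1,7,0],-11.92,0.1],[[-1.1,7,0],-11.92,0.1],[[-1.1,7,0],-11.92,0.1],[[-1.1,7,0],-11.92,0.1],[[-1.1,7,0],-11.92,0.1],[[-1.1,7,0],-11.92,0.1],[[-1.1,7,0],-11.92,0.1],[[-1.1,7,0],-11.92,0.1],[[-1.1,7,0],-11.92,0.1],[[-1.1,7,0],-11.92,0.1],[[-1.1,7,0],-11.92,0.1],[[-1.1,7,0],-11.92,0.1]]' 30;python3 -m creep '[[[0,0,0],0,0.1],[[0,0,0],0,0.1],[[0,0,0],0,0.1]]';python3 plan.py 0.5214 -0.3671 0.14 102.2
python3 - <<'E'
from h import *
c=cap('wrist','w10')
E
```

```text
time_s: 24.5
ee_pos: [0.5223, -0.3661, 0.1544]
eef_rot: [-3.14, -0.001, 1.79]
force: [0.1, -0.1, -1.5]
grip_width: 0.0262
time_s: 24.8
ee_pos: [0.522, -0.3659, 0.1554]
eef_rot: [-3.141, -0.0, 1.782]
force: [-0.8, -0.4, 0.2]
grip_width: 0.0258
t 24.8 pos [ 0.522  -0.3659  0.1554] yaw 102.13 w 0.0258 F [-0.8 -0.4  0.2]
SHIFT [-0.02 -0.02  0.31] TWIST -0.01 dyaw 0.1 norm mm 15.0 j6 -0.88
```

View pics/w10.png

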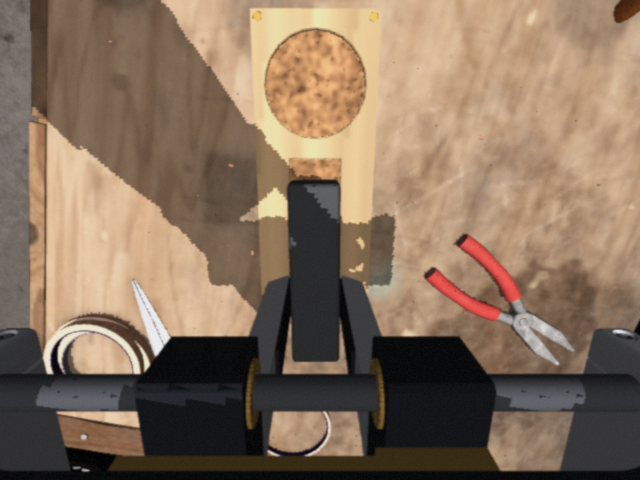

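```bash
python3 - <<'E'
from h import *
c=load('w10')
pts=[(316,83),(291,158),(341,158),(249,9),(382,9)]
loc=[(0,.064),(-.0215,.0065),(.0215,.0065),(-.05,.118),(.05,.118)]
t,th,r=fit(loc,[px(c,*p,.012) for p in pts]);print('fin',t,np.degrees(th));print(r.round(1).tolist())
R=np.array([[np.cos(th),-np.sin(th)],[np.sin(th),np.cos(th)]])
print('slot',t+R@[0,-.052],'round',t+R@[0,.064])
zt=.1554-.0264+.02
q=[px(c,*p,zt) for p in [(291,182),(339,182)]];print('stone end',q,np.mean(q,0))
E
python3 plan.py 0.5214 -0.3671 0.0355 102.2
```

```text
fin [ 0.50894101 -0.3076462 ] 12.263656406016118
[[-0.1, 1.3], [0.3, 0.4], [-0.3, 0.2], [-0.5, -0.9], [0.7, -0.9]]
slot [ 0.51998636 -0.35845958] round [ 0.49534673 -0.24510664]
stone end [array([ 0.49681688, -0.3090404 ,  0.149     ]), array([ 0.51902405, -0.30427876,  0.149     ])] [ 0.50792046 -0.30665958  0.149     ]
t 24.85 pos [ 0.522  -0.3659  0.1556] yaw 102.15 w 0.0257 F [-0.1 -0.4 -1.5]
SHIFT [-0.02 -0.02  2.4 ] TWIST -0.01 dyaw 0.1 norm mm 120.0 j6 -0.88
```

```bash
python3 -m creep '[[[-0.04,-0.02,0.7],0,0.1],[[-0.04,-0.02,1.5],0,0.1],[[-0.04,-0.02,2.1],0,0.1],[[-0.04,-0.02,2.3],0,0.1],[[-0.04,-0.02,2.4],0,0.1],[[-0.04,-0.02,2.4],0,0.1],[[-0.04,-0.02,2.4],0,0.1]]' 30;python3 plan.py 0.5214 -0.3678 0.0354 102.2
```

```text
time_s: 25.55
ee_pos: [0.522, -0.3685, 0.0377]
eef_rot: [3.14, 0.002, 1.784]
force: [-0.1, -0.5, -2.3]
grip_width: 0.0258
t 25.55 pos [ 0.522  -0.3685  0.0377] yaw 102.22 w 0.0258 F [-0.1 -0.5 -2.3]
SHIFT [ 0.02 -0.01  0.05] TWIST 0.0 dyaw -0.0 norm mm 2.0 j6 -0.89
```

```bash
python3 -m creep '[[[0,0,0.04],0,0.1],[[0,0,0.04],0,0.1],[[0,0,0.04],0,0.5],[[0,0,0.04],0,0.5],[[0,0,0.04],0,0.5],[[0,0,0.04],0,0.5],[[0,0,-0.8],0,0.5],[[0,0,-1.8],0,0.5],[[0,0,-2.4],0,0.5],[[0,0,-2.4],0,0.8],[[0,0,-2.4],0,1],[[0,0,-2.4],0,1]]' 30;
python3 - <<'E'
from h import *
c=cap('wrist','w11')
E
python3 plan.py 0.4555 0.114 0.15 102
```

```text
time_s: 26.75
ee_pos: [0.5208, -0.3677, 0.1544]
eef_rot: [-3.14, -0.002, 1.784]
force: [0.6, 0.6, -0.7]
grip_width: 0.0673
t 26.8 pos [ 0.5209 -0.3677  0.1543] yaw 102.23 w 0.0715 F [ 0.5 -0.5 -0.5]
SHIFT [9.69 0.76 0.1 ] TWIST 0.03 dyaw -0.2 norm mm 486.0 j6 -0.89
```

View pics/w11.png

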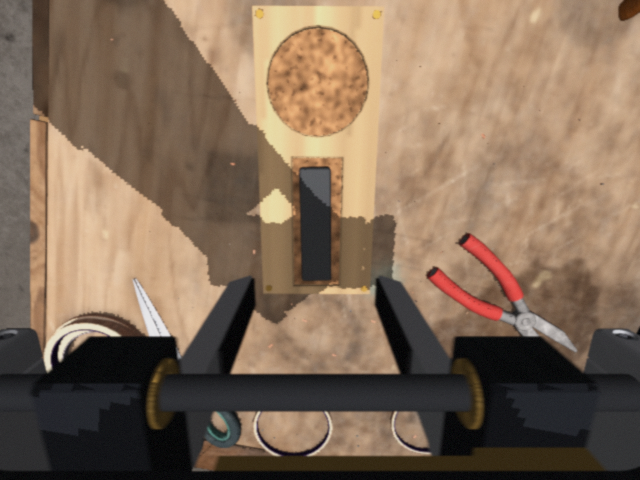

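```bash
python3 -m creep '[[[9.7,0.75,0],0,1],[[9.7,0.75,0],0,1],[[9.7,0.75,0],0,1],[[9.7,0.75,0],0,1],[[9.7,0.75,0],0,1],[[9.7,0.75,0],0,1],[[9.7,0.75,0],0,1],[[9.7,0.75,0],0,1],[[9.7,0.75,0],0,1],[[9.7,0.75,0],0,1],[[9.7,0.75,0],0,1],[[9.7,0.75,0],0,1]]';python3 -m creep '[[[0,0,0],0,1],[[0,0,0],0,1]]'
python3 - <<'E'
from h import *
c=cap('wrist','w12')
E
python3 plan.py 0.4555 0.114 0.030 102.2
```

```text
time_s: 28.0
ee_pos: [0.4548, 0.1141, 0.1552]
eef_rot: [-3.14, 0.0, 1.786]
force: [-0.6, -0.1, -0.3]
grip_width: 0.094
time_s: 28.2
ee_pos: [0.4554, 0.1128, 0.1557]
eef_rot: [-3.141, 0.0, 1.783]
force: [-1.0, -0.2, 0.2]
grip_width: 0.0943
t 28.25 pos [0.4554 0.1129 0.1558] yaw 102.13 w 0.0939 F [-0.7 -0.2 -0.2]
SHIFT [0.02 0.01 2.52] TWIST -0.01 dyaw 0.1 norm mm 126.0 j6 -0.05
```

View pics/w12.png

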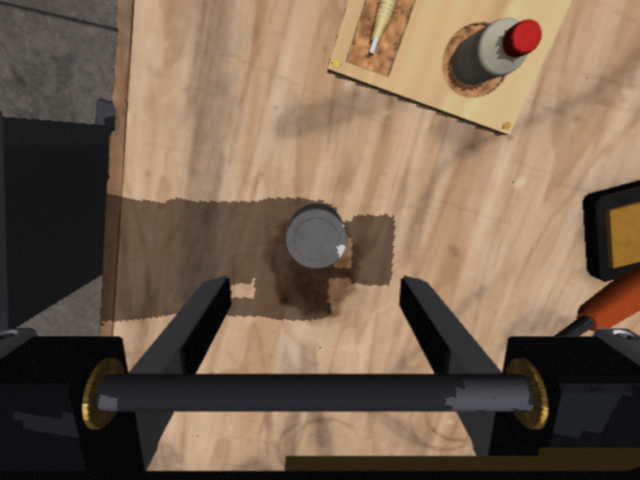

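```bash
python3 - <<'E'
from h import *
c=load('w12'); print(px(c,316.5,238,.034))
E
python3 -m creep '[[[0.02,0,0.7],0,1],[[0.02,0,1.5],0,1],[[0.02,0,2.1],0,1],[[0.02,0,2.54],0,1],[[0.02,0,2.54],0,1],[[0.02,0,2.54],0,0.8],[[0.02,0,2.54],0,0.6],[[0.02,0,2.54],0,0.4],[[0.02,0,2.54],0,0.4],[[0.02,0,2.54],0,0.4],[[0.02,0,2.54],0,0.4],[[0.02,0,2.54],0,0.4]]' 25; python3 plan.py 0.4953 -0.2448 0.14 102.2
```

```text
[0.45478215 0.1148984  0.034     ]
time_s: 29.45
ee_pos: [0.4552, 0.1149, 0.0293]
eef_rot: [3.141, 0.0, 1.784]
force: [-1.0, -0.7, 4.6]
grip_width: 0.0508
t 29.45 pos [0.4552 0.1149 0.0293] yaw 102.23 w 0.0508 F [-1.  -0.7  4.6]
SHIFT [-7.2  -0.74 -2.21] TWIST 0.0 dyaw -0.0 norm mm 379.0 j6 -0.04
```

```bash
python3 -m creep '[[[0,0,-0.5],0,0.4],[[0,0,-1.3],0,0.4],[[-0.5,-0.05,-2.1],0,0.4],[[-1.4,-0.15,-2.1],0,0.4],[[-2.4,-0.25,-2.1],0,0.4],[[-3.4,-0.35,-2.1],0,0.4],[[-4.4,-0.45,-2.1],0,0.4],[[-5.4,-0.55,-2.1],0,0.4],[[-6.3,-0.65,-2.1],0,0.4],[[-7,-0.72,-2.1],0,0.4],[[-7.2,-0.74,-2.1],0,0.4],[[-7.2,-0.74,-2.1],0,0.4]]' 25; python3 -m creep '[[[0,0,0],0,0.4],[[0,0,0],0,0.4]]';python3 plan.py 0.4953 -0.2448 0.0382 102.2
```

```text
time_s: 30.65
ee_pos: [0.4948, -0.2454, 0.1334]
eef_rot: [-3.141, -0.001, 1.783]
force: [0.6, 1.2, 0.1]
grip_width: 0.0514
time_s: 30.85
ee_pos: [0.4952, -0.2434, 0.134]
eef_rot: [-3.141, -0.0, 1.786]
force: [-0.4, -0.7, -0.7]
grip_width: 0.0509
t 30.85 pos [ 0.4952 -0.2434  0.134 ] yaw 102.31 w 0.0509 F [-0.4 -0.7 -0.7]
SHIFT [-0.03 -0.    1.92] TWIST 0.01 dyaw -0.1 norm mm 96.0 j6 -0.74
```

```bash
python3 -m creep '[[[-0.02,0,0.6],0,0.4],[[-0.02,0,1.2],0,0.4],[[-0.02,0,1.6],0,0.4],[[-0.02,0,1.83],0,0.4],[[-0.02,0,1.93],0,0.4],[[-0.02,0,1.93],0,0.4],[[-0.02,0,1.93],0,0.4]]' 25; python3 plan.py 0.4953 -0.2448 0.0382 102.2
```

```text
time_s: 31.55
ee_pos: [0.4958, -0.2457, 0.0384]
eef_rot: [3.141, 0.001, 1.785]
force: [-0.3, -0.4, 0.5]
grip_width: 0.0512
t 31.55 pos [ 0.4958 -0.2457  0.0384] yaw 102.25 w 0.0512 F [-0.3 -0.4  0.5]
SHIFT [ 0.02 -0.01  0.  ] TWIST 0.01 dyaw -0.1 norm mm 1.0 j6 -0.74
```

Release, lift, retreat clear of the view toward the right-back.

```bash
python3 -m creep '[[[0,0,0],0,0.5],[[0,0,0],0,0.7],[[0,0,0],0,0.8],[[0,0,0],0,0.8],[[0,0,0],0,0.8],[[0,0,-0.7],0,0.8],[[0,0,-1.7],0,0.8],[[0,0,-2.7],0,0.8],[[0,0,-3],0,0.8],[[0,0,-3],0,0.8],[[0,0,-3],0,0.8],[[0,0,-3],0,0.8]]' 25
python3 - <<'E'
from h import *
for n in ('wrist','scene','top'): cap(n,n+'F')
im=cv2.imread('pics/sceneF.png'); cv2.imwrite('pics/sFc.png',cv2.resize(im[140:420,180:460],None,fx=2.1,fy=2.1,interpolation=cv2.INTER_CUBIC))
c=load('topF');P=cloud(c)
def lid(n,x,y,r,z0):
    m=(np.hypot(P[...,0]-x,P[...,1]-y)<r)&(P[...,2]>z0)
    q=P[m]; A=np.c_[q[:,:2]-q[:,:2].mean(0),np.ones(len(q))]; s=np.linalg.lstsq(A,q[:,2],rcond=None)[0]
    print(n,len(q),q.mean(0).round(4),'tilt deg',np.degrees(s[:2]).round(1))
lid('flat',.5586,.3688,.04,.026);lid('tall',.495,-.245,.035,.034);lid('bottle',.548,.277,.02,.045)
lid('stone',.52,-.358,.06,.022);lid('cutter',.474,.336,.08,.016)
E
```

```text
time_s: 32.75
ee_pos: [0.4947, -0.2454, 0.1856]
eef_rot: [-3.139, -0.002, 1.784]
force: [-0.2, -0.6, -0.2]
grip_width: 0.0749
flat 640 [0.5577 0.3696 0.0321] tilt deg [0.4 0.3]
tall 3356 [ 0.4902 -0.2419  0.4035] tilt deg [-41.3   6.2]
bottle 230 [0.5458 0.2745 0.0656] tilt deg [20.6 33.6]
stone 9 [ 0.4966 -0.3049  0.4615] tilt deg [-68.   45.6]
cutter 545 [0.5003 0.3458 0.0245] tilt deg [10.8 -1.9]
```

View pics/topF.png

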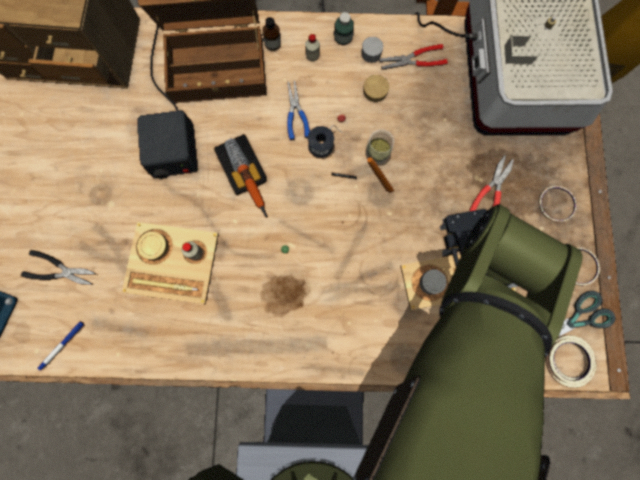

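View pics/sFc.png

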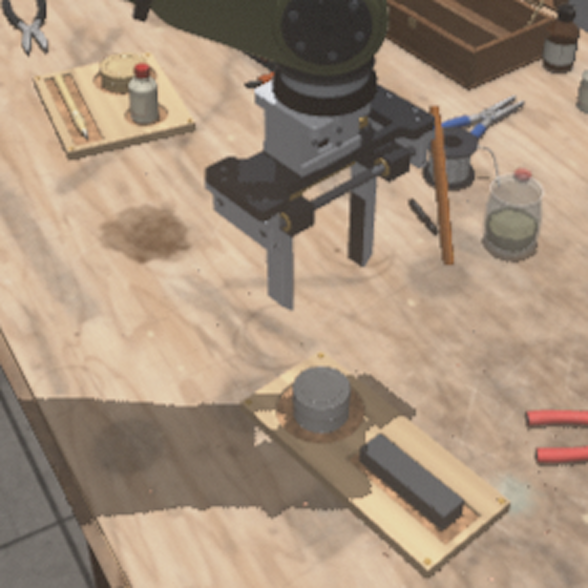

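View pics/wristF.png

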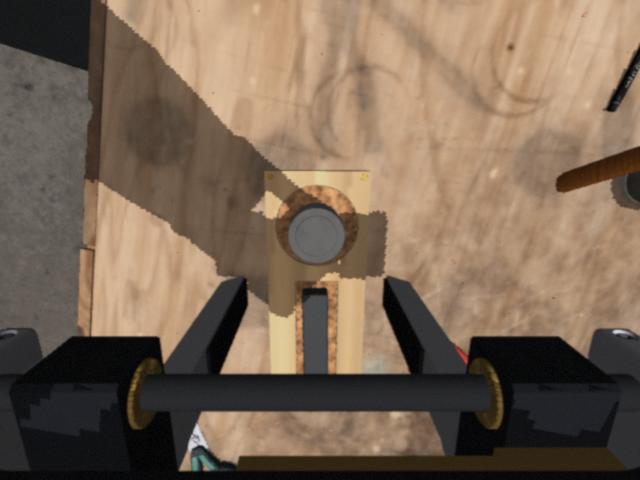

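```bash
python3 - <<'E'
from h import *
P=cloud(load('sceneF'))
for n,x,y,r,lo,hi in (('tall',.495,-.245,.035,.034,.06),('stone',.52,-.358,.045,.022,.04),('flat',.5586,.3688,.03,.026,.05),('cutter',.474,.336,.03,.015,.03),('bottle',.548,.277,.02,.06,.1)):
    m=(np.hypot(P[...,0]-x,P[...,1]-y)<r)&(P[...,2]>lo)&(P[...,2]<hi); q=P[m]; print(n,len(q),q.mean(0).round(4),np.percentile(q[:,2],[5,95]).round(4))
c0,c1=load('top0')['img'],load('topF')['img']
print('pencil/nugget diff',abs(c0[165:185,325:360].astype(int)-c1[165:185,325:360]).mean(),abs(c0[240:256,276:294].astype(int)-c1[240:256,276:294]).mean())
ctrl.hand_in()
E
```

```text
tall 523 [ 0.4931 -0.2492  0.0416] [0.0374 0.0443]
stone 670 [ 0.5166 -0.3603  0.0283] [0.025  0.0309]
flat 188 [0.5558 0.3701 0.0325] [0.0294 0.0352]
cutter 64 [0.4734 0.3357 0.0193] [0.0154 0.0226]
bottle 93 [0.5461 0.2725 0.071 ] [0.0608 0.0823]
pencil/nugget diff 20.495714285714286 21.26273148148148
the job is handed in; nothing more can be done
```

```bash
python3 - <<'E'
from h import *
for fn in('top0','topF'):
    im=load(fn)['img'].astype(int)
    a=im[165:190,322:362].sum(2); y,x=np.nonzero(a<200); print(fn,'pencil',x.mean()+322,y.mean()+165,len(x))
    b=im[238:260,274:298]; y,x=np.nonzero(b[...,1]-b[...,0]>10); print('nugget',x.mean()+274,y.mean()+238,len(x), 'bg',im[330,200])
E
```

```text
top0 pencil 344.7142857142857 175.48214285714286 56
nugget 284.6111111111111 248.86111111111111 36 bg [178 143 103]
topF pencil 345.90909090909093 175.6969696969697 33
nugget 284.5 248.83333333333334 36 bg [201 165 122]
```

Both kits are made up and handed in, about 33 s into the 118 s allowed. I placed the pieces in the order you listed: cutter, low brass tin, bottle, stone, tall grey tin.

**Final checks:**
- **Placing:** the last pictures show every piece inside its recess.
- **Tops:** measured against what they should be on the 8 mm recess floors, the heights were:

| Piece | Measured top (mm) | Expected top (mm) |
|---|---|---|
| Low brass tin | 32 | 32 |
| Tall grey tin | about 42 | 42 |
| Stone | 28 | 28 |
| Cutter | about 19, averaged over its rounded top | 21 |
| Bottle cap | up to 82 | 81 |

- **Bottle:** it looks upright in its recess in the pictures. I never tipped it.
- **Forces:** every reading I took after a move was below 5 N.

**Check that disagreed:** a plain before/after comparison of the picture around the pencil and nugget showed a difference of about 20 grey levels. The whole final picture is about that much brighter, so I measured positions after handing in. The nugget is unchanged within 0.2 px. The pencil's measured centre is about 1.2 px (2–3 mm) off, with fewer dark pixels counted in the brighter picture. I put that down to the lighting, as the gripper never went near it.

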